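Turn the blind spacer hole-up and hold it

TASK

One of the two square plastic spacers is on the rubber mat, with its blind hole either underneath or facing sideways. Find the hole, turn that spacer over until it faces straight up, and hold the spacer like that over the middle of the steel tray, at least 10 cm clear of the bench, ready for the fitter to drop a bush into the hole (a fumbled one then falls into the tray): finish still holding it in the gripper, upright and still, without putting it down or letting go. Leave the other spacer in the tray, and everything else on the bench, where it is.

Things in the scene. Friction and masses are not known exactly. Their poses are not given: they have to be found in the camera images.
- spacer_a_mid (a point): grey plastic block 50 x 50 x 70 mm, 0.2 kg, its four long edges rebated 5 x 5 mm (flats 40 mm wide), with a round blind hole 30 mm across, 40 mm deep in one 50 x 50 mm end, otherwise plain. This point is its centre. z runs along the 70 mm length, out of the hole end; x and y are square to the long sides. Starts standing with the hole underneath (z down), on the mat or in the tray
- spacer_b_mid (a point): grey plastic block 50 x 50 x 70 mm, 0.2 kg, its four long edges rebated 5 x 5 mm (flats 40 mm wide), with a round blind hole 30 mm across, 40 mm deep in one 50 x 50 mm end, otherwise plain. This point is its centre. z runs along the 70 mm length, out of the hole end; x and y are square to the long sides. Starts lying with the hole facing sideways (z level, any direction), on the mat or in the tray
- mat_top (a point): black rubber work mat fixed on the bench, 340 (x) x 360 (y) x 3 mm; this point is the centre of its upper face
- tray_floor (a point): shallow square steel tray fixed on the bench, 200 x 200 mm, walls 25 mm high, floor 3 mm thick; this point is the centre of its floor's upper face
- bush: bystander, leave it alone: brass bush, a ring 27 mm across and 30 mm high, origin under its centre
- nut: bystander, leave it alone: steel hexagon nut, 41 mm across corners, 18 mm high, origin under its centre
- washer: bystander, leave it alone: flat steel washer, 44 mm across, 4 mm thick, origin under its centre
- wrench: bystander, leave it alone: steel spanner, 210 mm long, lying along its x axis
- jar: bystander, leave it alone: white screw-top jar, 68 mm across, 75 mm high, origin under its centre
- roller_ring: bystander, leave it alone: black rubber ring, 96 mm across, 38 mm high, origin under its centre
Mind the look-alikes: they are no part of the job. What is shaped like the part that bears spacer_a_mid but green or red is not meant.

How it is judged:
At the end, for the whole second after the job is handed in: The spacer from the mat is held by the fingers, hole up within 0.25 rad of vertical, its centre over 130 mm above the bench and within 60 mm of the tray's middle (horizontally), still, touching only the gripper; the other spacer is in the tray within 30 mm of its start (((height (world z) of spacer_a_mid above 0.13 m and horizontal distance between spacer_a_mid and tray_floor below 0.06 m and angle between spacer_a_mid's own z axis and vertical below 0.25 rad and contact force between the fingers and spacer_a above 1 N and linear speed of spacer_a below 0.03 m/s and angular speed of spacer_a below 0.2 rad/s and contact force between spacer_a and spacer_b below 0.2 N and contact force between spacer_a and tray below 0.2 N and contact force between spacer_a and mat below 0.2 N and contact force between spacer_a and table below 0.2 N and distance of spacer_b_mid from where it was at the start of the episode below 0.03 m and horizontal distance between spacer_b_mid and tray_floor below 0.09 m) or (height (world z) of spacer_b_mid above 0.13 m and horizontal distance between spacer_b_mid and tray_floor below 0.06 m and angle between spacer_b_mid's own z axis and vertical below 0.25 rad and contact force between the fingers and spacer_b above 1 N and linear speed of spacer_b below 0.03 m/s and angular speed of spacer_b below 0.2 rad/s and contact force between spacer_b and spacer_a below 0.2 N and contact force between spacer_b and tray below 0.2 N and contact force between spacer_b and mat below 0.2 N and contact force between spacer_b and table below 0.2 N and distance of spacer_a_mid from where it was at the start of the episode below 0.03 m and horizontal distance between spacer_a_mid and tray_floor below 0.09 m))); the arm keeps its last pose, push and grip.
It fails at once if the spacer in the tray is disturbed too (both spacers moved by more than 30 mm) (distance of each of spacer_a_mid, spacer_b_mid from where it was at the start of the episode above 0.03 m).
It fails at once if a bystander is pushed more than 30 mm (distance of any of bush, nut, washer, wrench, jar, roller_ring from where it was at the start of the episode above 0.03 m).
It also fails if it takes over 64 s, if anything falls off the work surface, if the arm or the gripper's body presses on something with over 40 N, if the wrist force passes 120 N, or if a joint passes its speed limit or range.

ROBOT

A 7-joint arm with a two-finger parallel gripper is mounted at the origin on the work surface. World frame = base frame: x ahead of the robot, y to its left, z up, the work surface at z = 0. Lengths are in m, angles in rad, forces in N, time in s.
With the tool pointing down it reaches from about 0.425 to 0.925 m from the base axis. Payload 6.8 kg.
Tool frame: the origin (TCP) lies at the very end of the fingers, on their centre line; the grasp point (between the pads) lies 19 mm behind it; x points along the fingers, y is the direction in which the jaws open and shut, and the axes are right-handed (so a half turn about x gives the same grasp; the last joint's range is limited). The gripper opens to 88 mm and grips with 3 to 60 N. Pads are 20 mm wide; open, the fingers measure 115 mm over their backs; the gripper's body (75 mm by 178 mm) begins 61 mm behind the grasp point.
Start: joints at [1.002, 0.477, 0.022, 1.555, -0.011, 1.109, -0.083], TCP at [0.3, -0.605, 0.223] pointing down, gripper open.
Joint ranges: [-2.96, 2.96], [-0.34, 2.1], [-1.41, 1.46], [0.24, 2.44], [-1.37, 4.51], [0.17, 1.92], [-2.96, 2.96]. Speed limits (rad/s): [2.39, 2.39, 3.14, 3.14, 3.14, 3.14, 3.14].

INTERFACE

Orientations are given as a unit quaternion [x, y, z, w].
In Python, from plant import env, imaging, finder gives the robot as it stands.
- The arm moves only by the tool play_rows, never from a script. Its argument "deltas" is a list of rows, each a list of 5 numbers: the shift along the tool's x, y, z in mm, then the turn about the tool's x in rad, then the closure in counts, from 0 (fully open) to 255 (shut). A call has 1 to 20 rows; each row is the pose to reach, as a shift and turn from the pose commanded when the call began, along the tool's axes at that moment; what a row does not reach only later rows make up. A row lasts 1/10 s, in which the tool goes at most 50 mm and 8.59 degrees, less where a joint would pass 70% of its speed; a pose out of reach is approached as far as the arm can. A call with a gripper value outside its range is refused whole. The fingers move at their own pace and stop on an object; "grip_force" is the grip in N (left out, the last holds). Time passes only in rows, so rows that repeat a pose let the fingers close. It gives the time, the measured TCP pose, the force and the opening at its end, in the units of the state.
- env.observe(): the state, without advancing time (a new reading comes with each control period).
- imaging.get_image(name): name is "side" or "top"; returns (picture, depth): 420x560x3 uint8, red, green, blue; 420x560 float32, m along the optical axis (not along the pixel's ray), 0 where there is no reading.
- imaging.calibration(name): a dict with "mtx" (3x3 intrinsics, pixels), "k1" (the pictures are not rectified: a ray, as slopes to the right and down, at radius r is drawn at 1 + k1 r^2 times it, then the intrinsics apply), "view" (4x4, takes a point from world to camera coordinates). Camera axes: x right, y down, z forward; pixel columns grow to the right and rows downward; lengths in m; the calibration is good to about 2 mm. A picture is of the moment at which its call begins. calibration takes no time and is no camera call.
- env.job_done(): hands the job in, once; it reports no verdict.
Trained networks look in the newest picture that a camera, given by its name, has taken for a name from the list of things; names that differ only in an ending like _2 or _b are one class to them, and where a whole thing is asked for, a point or a joint stands for the part that bears it (a point fixed in the world has none). Each returns a list of dicts, best first, with "confidence" (0 to 1); they miss things now and then, are a little off and sometimes report something else, mostly with a low value. They report only what shows in the picture. A call takes as long as a camera call. They do not tell look-alikes from the thing itself.
- finder.cut_out(camera, name): "mask" (420x560 bool, what is visible of it) and "at" ([column, row] in pixels, amid what is visible of it).
The state is a dict: "clock": time; "qpos": joint angles; "joint_vel": joint speeds; "effort": joint torques, N m; "ee_pos": TCP position; "tool_rot": TCP orientation; "force": force on the tool from outside, world axes, zero at the start; "torque": the same for the moment, N m; "grip_width": opening from 0.0 (shut) to 1.0 (fully open).
Only numpy, scipy, OpenCV 4.12 (cv2) and the standard library are available. Lean on these libraries where they do the work, as an engineer would, in place of code of your own. Each camera call takes 0.05 s, during which the arm holds its last target.

## Working session

There is one attempt and no reset: what is moved stays moved. The work goes in short steps, Python scripts to look and compute and a tool call to move; the robot and the scene stay as the last step left them, time stands still between calls to the robot, and variables do not carry over. Pictures are saved under pics/ and viewed, and the job is handed in when it is done.

Besides the shell and the picture viewer there is one more tool, called after ">>>" as name(argument=value, ...) on one line, values as JSON. play_rows: Moves the arm, as the interface text tells. Its arguments: {"type":"object","properties":{"deltas":{"type":"array"},"grip_force":{"type":"number"}},"required":["deltas"]}

```bash
ls; mkdir -p pics
cat > h.py <<'E'
import numpy as np, cv2
from plant import env, imaging, finder
from scipy.spatial.transform import Rotation as R
def grab(n,fn):
    p,d=imaging.get_image(n); cv2.imwrite(f'pics/{fn}.png',cv2.cvtColor(p,cv2.COLOR_RGB2BGR)); np.save(f'pics/{fn}_d.npy',d); return p,d
def world(n,uv,z):
    c=imaging.calibration(n);K=np.array(c['mtx'],float);V=np.array(c['view'],float);k=c['k1']
    uv=np.atleast_2d(uv).astype(float)
    x=cv2.undistortPoints(uv.reshape(-1,1,2),K,np.array([k,0,0,0,0.])).reshape(-1,2)
    z=np.atleast_1d(z)
    P=np.c_[x*z[:,None],z]
    return (P-V[:3,3])@V[:3,:3]
def proj(n,P):
    c=imaging.calibration(n);V=np.array(c['view'],float)
    return cv2.projectPoints(np.atleast_2d(P).astype(float),cv2.Rodrigues(V[:3,:3])[0],V[:3,3],np.array(c['mtx'],float),np.array([c['k1'],0,0,0,0.]))[0].reshape(-1,2)
E
python3 - <<'E'
from h import *
s=env.observe();print(s)
for n in('top','side'):
    p,d=grab(n,n+'0'); c=imaging.calibration(n);print(c)
    for nm in('spacer_a_mid','spacer_b_mid'):
        for r in finder.cut_out(n,nm):
            m=r['mask'];v,u=np.nonzero(m&(d>0));P=world(n,np.c_[u,v],d[v,u])
            print(n,nm,r['confidence'],r['at'],m.sum(),np.median(P,0).round(3),P[:,2].max().round(3))
E
```

```text
pics
{'clock': 0.0, 'qpos': array([ 1.00186093,  0.47776388,  0.02235435,  1.55644536, -0.01151695,
        1.10928073, -0.08310377]), 'joint_vel': array([-0.00012482, -0.00045352, -0.00018368,  0.00115554, -0.0008417 ,
        0.00143402, -0.00061073]), 'effort': array([ 2.84928556e-04, -5.82858288e+01,  1.53433084e+00, -2.72605795e+01,
       -5.45186608e-02,  1.69221824e-02,  1.46321113e-04]), 'ee_pos': array([ 0.29988769, -0.60405905,  0.22170886]), 'tool_rot': array([-0.68823424, -0.1620887 ,  0.68860308, -0.16089338]), 'force': array([-0.8062259 , -0.14477675,  0.22687651]), 'torque': array([ 0.01396075,  0.0265141 , -0.01051213]), 'grip_width': 0.9969269708617499}
{'mtx': array([[470.07297946,   0.        , 280.84304213],
       [  0.        , 470.07297946, 204.77904134],
       [  0.        ,   0.        ,   1.        ]]), 'k1': -0.0471014269090534, 'view': array([[ 0.00567687, -0.99980455,  0.01893774, -0.01869655],
       [-0.99131166, -0.00811535, -0.13128342,  0.5466495 ],
       [ 0.13141144, -0.01802792, -0.99116398,  1.34248627],
       [ 0.        ,  0.        ,  0.  
[... 446 characters left out ...]
79.9012096 ,   0.        , 280.51086187],
       [  0.        , 379.9012096 , 208.72211755],
       [  0.        ,   0.        ,   1.        ]]), 'k1': 0.037469082946425494, 'view': array([[-0.92454997, -0.38075893, -0.01516506,  0.51094239],
       [-0.2731289 ,  0.68990609, -0.67039555,  0.18526848],
       [ 0.26572156, -0.61567217, -0.74184893,  0.93814219],
       [ 0.        ,  0.        ,  0.        ,  1.        ]])}
side spacer_a_mid 0.96 [166.4, 358.8] 1102 [0.609 0.464 0.069] 0.075
side spacer_a_mid 0.81 [256.3, 268.9] 725 [0.536 0.204 0.069] 0.078
side spacer_a_mid 0.69 [340.5, 378.4] 994 [0.273 0.371 0.07 ] 0.076
side spacer_a_mid 0.67 [364.8, 321.4] 861 [0.264 0.246 0.069] 0.074
```

View pics/top0.png

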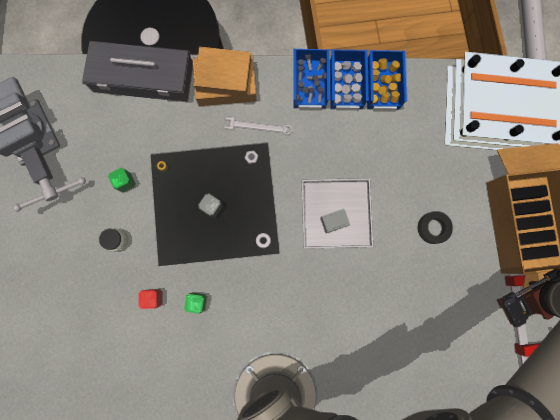

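View pics/side0.png

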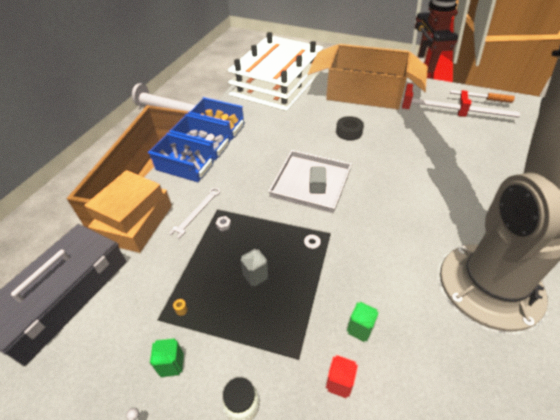

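The spacer on the mat, at top (209,205), stands 70 mm tall, so it is spacer_a with its hole underneath. Spacer_b lies in the tray at (336,220). The green blocks at (120,180) and (194,303) and the red one at (149,299) are look-alikes. I'll confirm with an enlarged crop and measure the yaw and the layout.

Run:
```python
from h import *
p=cv2.imread('pics/top0.png');d=np.load('pics/top0_d.npy')
c=cv2.resize(p[140:275,145:385],None,fx=3.3,fy=3.3,interpolation=cv2.INTER_CUBIC);cv2.imwrite('pics/crop0.png',c)
v,u=np.mgrid[0:420,0:560];P=world('top',np.c_[u.ravel(),v.ravel()],d.ravel()).reshape(420,560,3)
for n,c in(('mat',(0.54,.188)),('tray',(0.5,-.169))):
    z0=.064 if n=='mat' else .045
    m=(abs(P[...,0]-c[0])<.06)&(abs(P[...,1]-c[1])<.06)&(P[...,2]>z0)&(P[...,2]<.09)
    q=P[m][:,:2];r=cv2.minAreaRect((q*1000).astype(np.float32));print(n,m.sum(),r,np.median(P[m],0),q.mean(0))
def g(u_,v_):
    return P[v_-1:v_+2,u_-1:u_+2].reshape(-1,3).mean(0).round(3)
for n,uv in dict(mat1=(155,157),mat2=(268,147),mat3=(276,251),mat4=(161,263),bush=(161,166),n1=(251,156),n2=(263,240),t1=(306,183),t2=(369,183),t3=(369,244),t4=(306,244),jar=(111,240)).items():print(n,g(*uv))
s=env.observe();print(R.from_quat(s['tool_rot']).as_matrix().round(3))
```

```text
mat 301 ((543.3296508789062, 191.77413940429688), (50.591854095458984, 50.04114532470703), 57.78703308105469) [0.54270222 0.19085341 0.07320007] [0.54317149 0.19127996]
tray 413 ((502.8022766113281, -171.93182373046875), (49.98347473144531, 70.99817657470703), 18.90432357788086) [ 0.50157746 -0.17165668  0.05296671] [ 0.50235944 -0.17200159]
mat1 [0.658 0.328 0.159]
mat2 [0.729 0.025 0.002]
mat3 [ 0.413 -0.002  0.002]
mat4 [0.375 0.337 0.004]
bush [0.664 0.346 0.014]
n1 [0.696 0.075 0.02 ]
n2 [0.445 0.037 0.005]
t1 [ 0.618 -0.091  0.006]
t2 [ 0.617 -0.28   0.018]
t3 [ 0.435 -0.278  0.012]
t4 [ 0.434 -0.091  0.003]
jar [0.438 0.465 0.074]
[[-0.     0.445 -0.896]
 [ 0.001 -0.896 -0.445]
 [-1.    -0.001  0.   ]]
```

View pics/crop0.png

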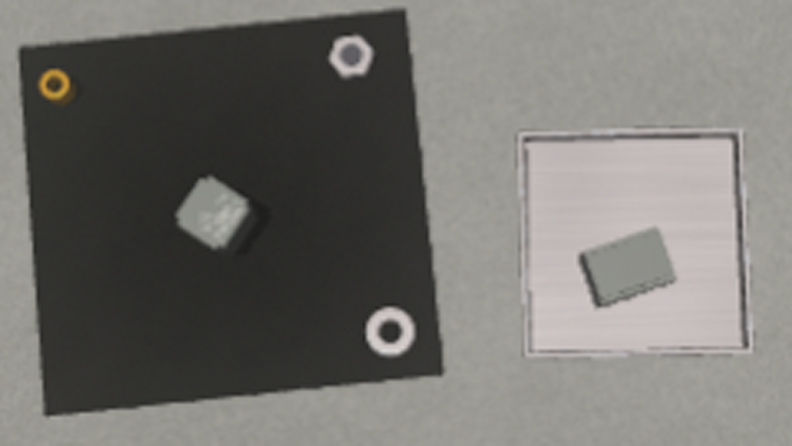

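It's the grey one, with its long edges rebated, at crop (212,213). The top shows no hole, so the hole is underneath. The tool can only point down, so I'll tip the spacer onto its side with a light grip, regrip it near the hole end and swing it upright. I'll go toward world yaw 147.8°, which is free of bystanders.

>>> play_rows(deltas=[[0, -30, -29, -0.106, 0], [0, -60, -57, -0.212, 0], [0, -91, -86, -0.318, 0], [0, -121, -114, -0.424, 0], [0, -151, -143, -0.53, 0], [0, -181, -172, -0.636, 0], [0, -212, -200, -0.742, 0], [0, -242, -229, -0.848, 0], [0, -272, -257, -0.954, 0], [0, -302, -286, -1.06, 0], [0, -333, -315, -1.166, 0], [0, -363, -343, -1.272, 0], [0, -393, -372, -1.378, 0], [0, -423, -400, -1.484, 0], [0, -454, -429, -1.59, 0], [0, -484, -458, -1.696, 0], [0, -514, -486, -1.802, 0], [0, -544, -515, -1.908, 0], [0, -575, -543, -2.014, 0], [0, -605, -572, -2.119, 0]])

```text
clock: 2.3
ee_pos: [0.5438, 0.1931, 0.2228]
tool_rot: [0.195, 0.68, -0.195, 0.68]
force: [0.6, -0.2, 0.1]
grip_width: 0.998
```

Run:
```python
from h import *
s=env.observe();print(s['qpos'].round(2),s['ee_pos']);M=R.from_quat(s['tool_rot']).as_matrix();print(M.round(3))
for c in([.5433,.1915,.073],[.5427,.191,.073]):print(M.T@(np.array(c)-s['ee_pos']))
print(np.degrees(np.arctan2(M[1,2],M[0,2])))
p,d=grab('side','side1');cv2.imwrite('pics/side1c.png',cv2.cvtColor(cv2.resize(p[150:350,150:400],None,fx=3,fy=3),cv2.COLOR_RGB2BGR))
```

```text
[ 0.11  0.41 -0.72  1.76  0.3   1.09  0.3 ] [0.54383128 0.19306271 0.2227816 ]
[[ 0.     0.529  0.848]
 [-0.     0.848 -0.529]
 [-1.    -0.     0.   ]]
[ 0.14978175 -0.00160617  0.00031494]
[ 1.49781654e-01 -2.34801937e-03  7.06946252e-05]
-31.970831612139815
```

View pics/side1c.png

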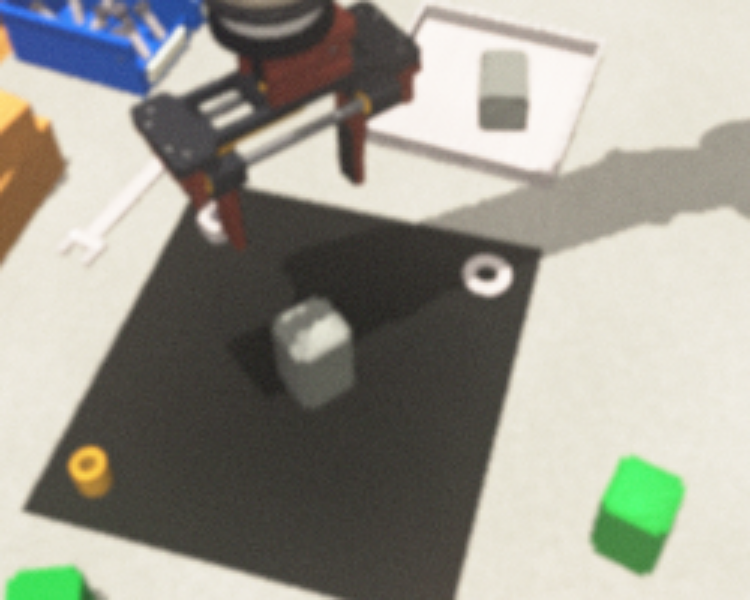

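>>> play_rows(deltas=[[40, -2, 0, 0, 0], [80, -2, 0, 0, 0], [120, -2, 0, 0, 0], [150, -2, 0, 0, 0], [170, -2, 0, 0, 0], [180, -2, 0, 0, 0], [181, -2, 0, 0, 0], [181, -2, 0, 0, 60], [181, -2, 0, 0, 100], [181, -2, 0, 0, 150], [181, -2, 0, 0, 150], [181, -2, 0, 0, 150], [181, -2, 0, 0, 150]], grip_force=4)

```text
clock: 3.65
ee_pos: [0.5429, 0.1903, 0.0422]
tool_rot: [0.196, 0.679, -0.196, 0.68]
force: [0.2, 0.7, 3.0]
grip_width: 0.565
```

>>> play_rows(deltas=[[-1, 0, -5, 0, 150], [-2, 0, -10, 0, 150], [-3, 0, -16, 0, 150], [-4, 0, -21, 0, 150], [-4, 0, -27, 0, 150], [-3, 0, -32, 0, 150], [-2, 0, -38, 0, 150], [-1, 0, -43, 0, 150], [-1, 0, -43, 0, 150]])

```text
clock: 4.55
ee_pos: [0.5051, 0.2134, 0.0425]
tool_rot: [0.196, 0.68, -0.196, 0.679]
force: [1.1, 0.3, -3.1]
grip_width: 0.568
```

Run:
```python
from h import *
p,d=grab('side','side2');cv2.imwrite('pics/side2c.png',cv2.cvtColor(cv2.resize(p[180:340,160:360],None,fx=4,fy=3.5),cv2.COLOR_RGB2BGR))
```

```text
(no output)
```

View pics/side2c.png

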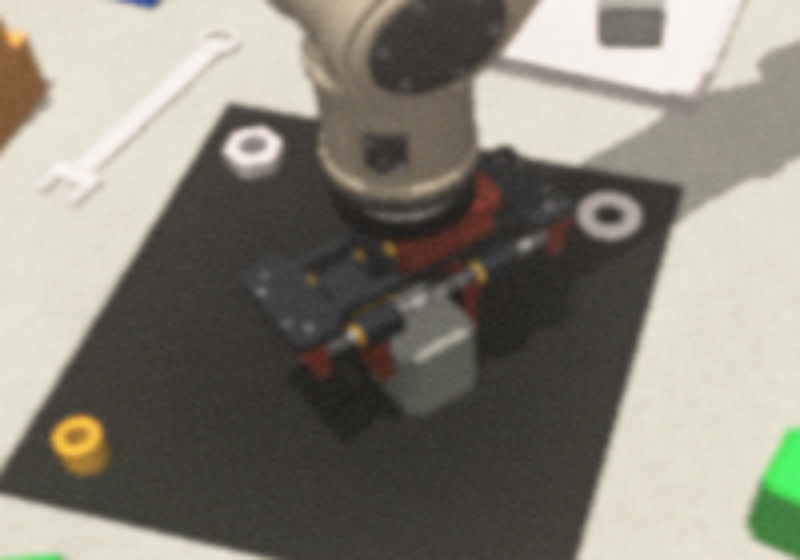

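>>> play_rows(deltas=[[1, 0, -5, 0, 150], [3, 0, -10, 0, 150], [5, 0, -15, 0, 150], [8, 0, -20, 0, 150], [12, 0, -24, 0, 150], [16, 0, -28, 0, 150], [20, 0, -32, 0, 150], [24, 0, -35, 0, 150], [29, 0, -38, 0, 150], [33, 0, -41, 0, 150], [33, 0, -41, 0, 150]])

```text
clock: 5.7
ee_pos: [0.4707, 0.2352, 0.0096]
tool_rot: [0.196, 0.68, -0.196, 0.679]
force: [-0.3, -0.5, -0.7]
grip_width: 0.568
```

Run:
```python
from h import *
p,d=grab('side','side3');cv2.imwrite('pics/side3c.png',cv2.cvtColor(cv2.resize(p[180:340,160:360],None,fx=4,fy=3.5),cv2.COLOR_RGB2BGR))
```

```text
(no output)
```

View pics/side3c.png

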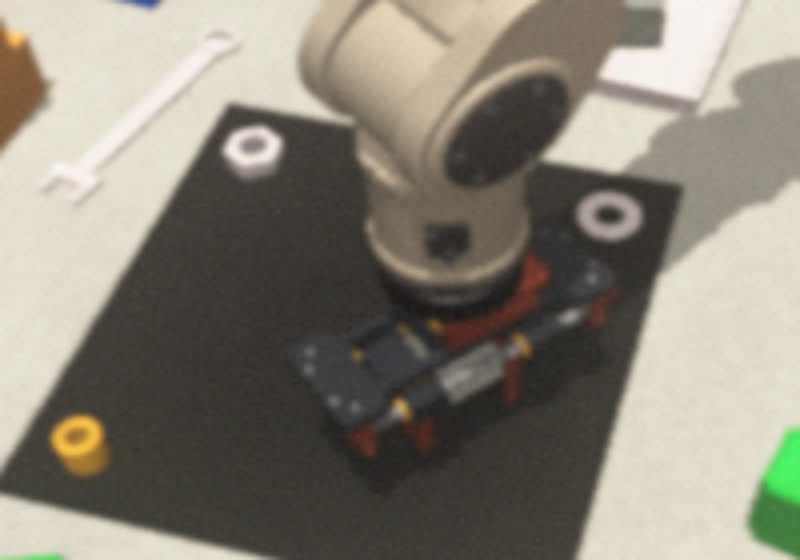

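>>> play_rows(deltas=[[0, 0, 0, 0, 60], [0, 0, 0, 0, 0], [0, 0, 0, 0, 0], [0, 0, 0, 0, 0], [-20, 0, 0, 0, 0], [-60, 0, 0, 0, 0], [-100, 0, 0, 0, 0], [-140, 0, 20, 0, 0], [-150, 0, 60, 0, 0], [-150, 0, 110, 0, 0], [-150, 0, 160, 0, 0], [-150, 0, 200, 0, 0], [-150, 0, 200, 0, 0]])

```text
clock: 7.05
ee_pos: [0.6451, 0.122, 0.1588]
tool_rot: [0.199, 0.678, -0.2, 0.679]
force: [0.1, -0.7, -0.1]
grip_width: 1.0
```

Run:
```python
from h import *
p,d=grab('side','side4');cv2.imwrite('pics/side4c.png',cv2.cvtColor(cv2.resize(p[180:340,160:400],None,fx=3.3,fy=3.3),cv2.COLOR_RGB2BGR))
p,d=grab('top','top4');cv2.imwrite('pics/top4c.png',cv2.cvtColor(cv2.resize(p[130:280,130:380],None,fx=3.2,fy=3.2),cv2.COLOR_RGB2BGR))
v,u=np.mgrid[0:420,0:560];P=world('top',np.c_[u.ravel(),v.ravel()],d.ravel()).reshape(420,560,3)
m=(abs(P[...,0]-.49)<.08)&(abs(P[...,1]-.225)<.08)&(P[...,2]>.045)&(P[...,2]<.09)
q=P[m];print(m.sum(),cv2.minAreaRect((q[:,:2]*1000).astype(np.float32)),np.median(q,0),q.mean(0))
s=env.observe();print(s['ee_pos'])
```

```text
319 ((504.3130798339844, 213.73165893554688), (50.920352935791016, 50.05916213989258), 57.957210540771484) [0.50457651 0.21194892 0.07324862] [0.50363652 0.21200321 0.07245218]
[0.64070952 0.12749792 0.15906953]
```

View pics/side4c.png

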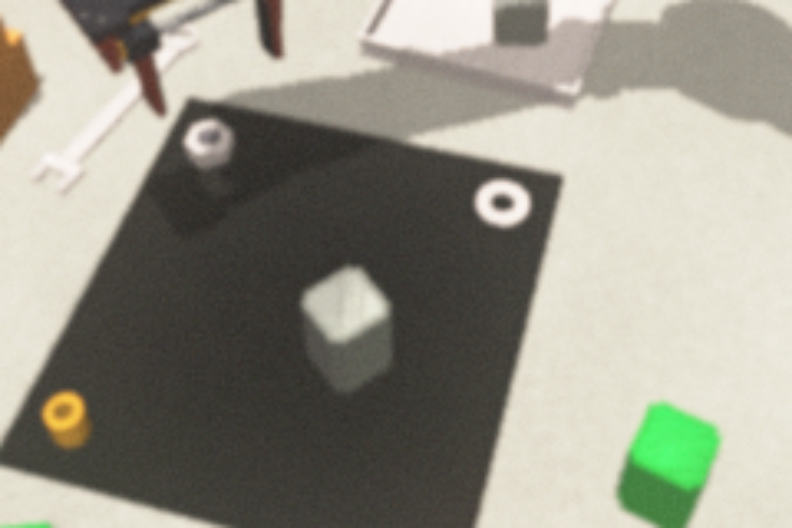

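View pics/top4c.png

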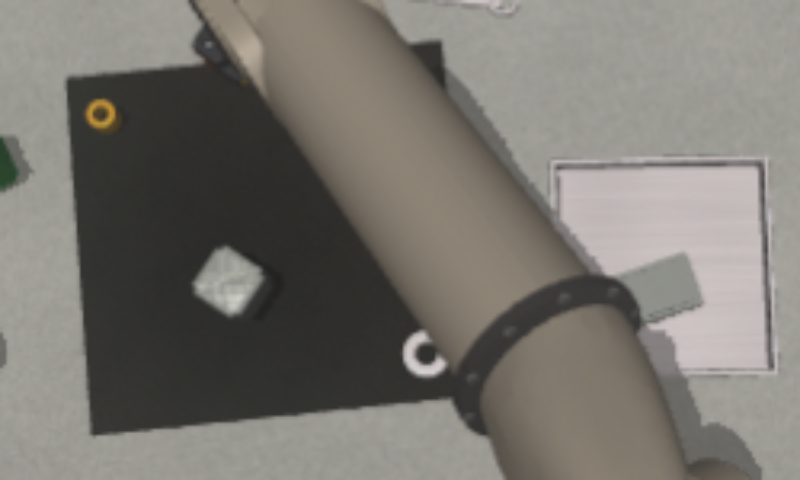

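The spacer didn't tip. It's still standing, shifted about 45 mm to (0.504, 0.213): the light grip carried it along upright. I'll push the top over with closed fingers instead, in the opposite direction, where there is more room.

>>> play_rows(deltas=[[0, 0, -40, 0, 255], [0, 0, -85, 0, 255], [0, 0, -130, 0, 255], [0, 0, -175, 0, 255], [0, 0, -210, 0, 255], [0, 0, -220, 0, 255], [20, 0, -220, 0, 255], [60, 0, -220, 0, 255], [90, 0, -220, 0, 255], [99, 0, -220, 0, 255], [99, 0, -220, 0, 255], [99, 0, -220, 0, 255]])

```text
clock: 8.35
ee_pos: [0.4549, 0.2461, 0.0618]
tool_rot: [0.196, 0.679, -0.195, 0.68]
force: [0.0, -0.1, -0.9]
grip_width: 0.005
```

>>> play_rows(deltas=[[0, 0, 8, 0, 255], [0, 0, 16, 0, 255], [0, 0, 22, 0, 255], [0, 0, 26, 0, 255], [0, 0, 30, 0, 255], [0, 0, 34, 0, 255], [0, 0, 38, 0, 255], [0, 0, 42, 0, 255], [0, 0, 46, 0, 255]])

```text
clock: 9.25
ee_pos: [0.4937, 0.221, 0.0609]
tool_rot: [0.196, 0.679, -0.196, 0.68]
force: [-3.3, 1.4, 7.1]
grip_width: 0.001
```

Run:
```python
from h import *
p,d=grab('side','side5');cv2.imwrite('pics/side5c.png',cv2.cvtColor(cv2.resize(p[180:340,160:400],None,fx=3.3,fy=3.3),cv2.COLOR_RGB2BGR))
```

```text
(no output)
```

View pics/side5c.png

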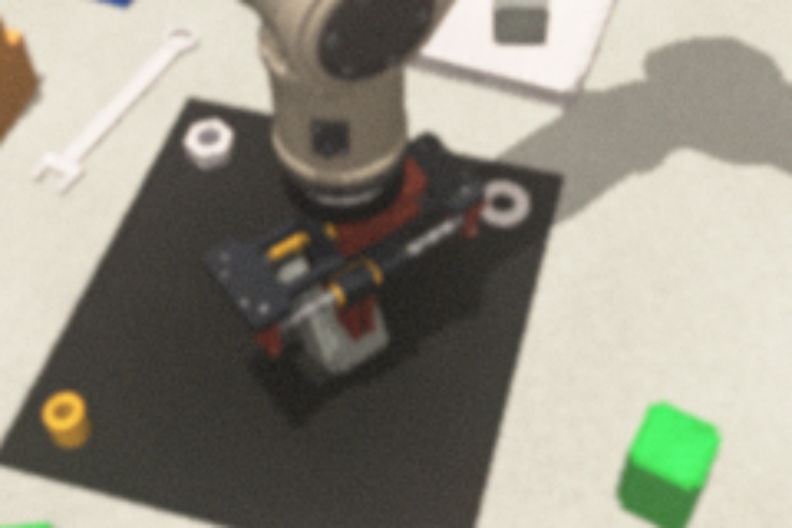

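It's tipping away from the camera. I'll continue the push.

>>> play_rows(deltas=[[0, 0, 5, 0, 255], [0, 0, 10, 0, 255], [0, 0, 15, 0, 255], [0, 0, 20, 0, 255], [0, 0, 25, 0, 255], [0, 0, 30, 0, 255], [0, 0, 30, 0, 255], [0, 0, 30, 0, 255]])

```text
clock: 10.1
ee_pos: [0.5224, 0.2043, 0.0628]
tool_rot: [0.197, 0.677, -0.196, 0.681]
force: [1.1, -2.0, 13.6]
grip_width: 0.006
```

Run:
```python
from h import *
p,d=grab('side','side6');cv2.imwrite('pics/side6c.png',cv2.cvtColor(cv2.resize(p[180:340,160:400],None,fx=3.3,fy=3.3),cv2.COLOR_RGB2BGR))
```

```text
(no output)
```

View pics/side6c.png

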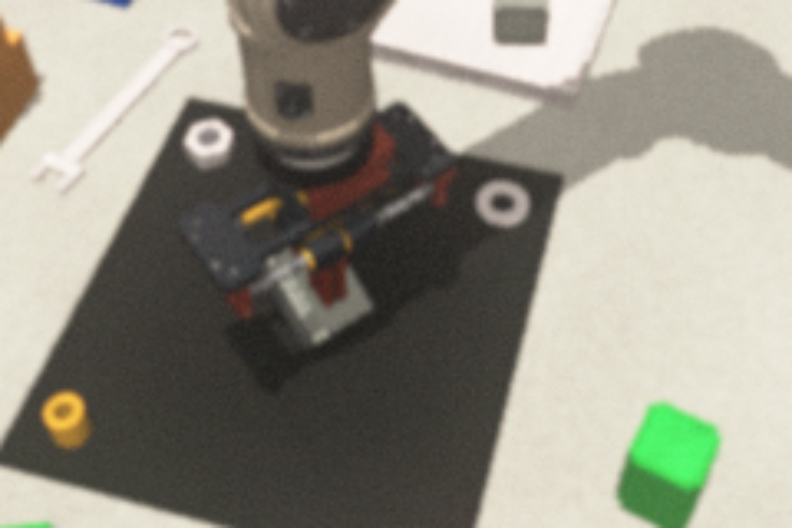

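>>> play_rows(deltas=[[-5, 0, 3, 0, 255], [-9, 0, 8, 0, 255], [-12, 0, 14, 0, 255], [-12, 0, 20, 0, 255], [-12, 0, 28, 0, 255], [-12, 0, 36, 0, 255], [-12, 0, 36, 0, 255]])

```text
clock: 10.85
ee_pos: [0.5503, 0.1845, 0.0723]
tool_rot: [0.197, 0.679, -0.197, 0.679]
force: [-0.6, -1.0, -0.6]
grip_width: 0.006
```

Run:
```python
from h import *
p,d=grab('side','side7');cv2.imwrite('pics/side7c.png',cv2.cvtColor(cv2.resize(p[180:340,160:400],None,fx=3.3,fy=3.3),cv2.COLOR_RGB2BGR))
```

```text
(no output)
```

View pics/side7c.png

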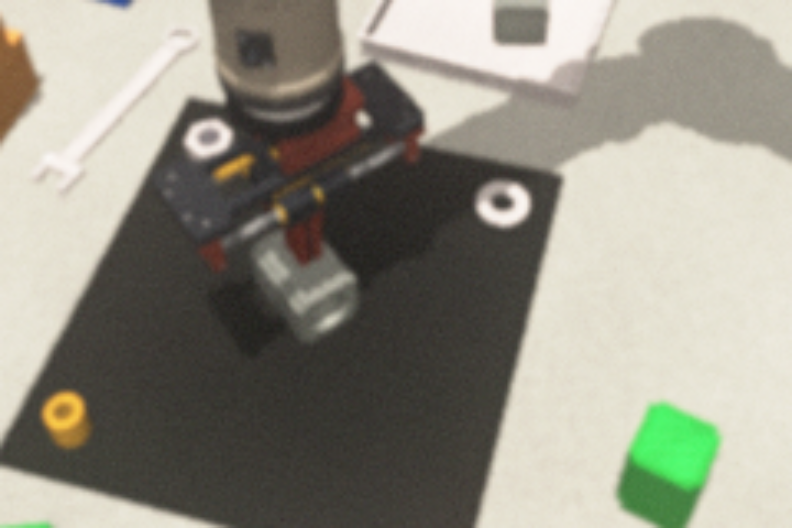

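>>> play_rows(deltas=[[-25, 0, 0, 0, 100], [-60, 0, 0, 0, 0], [-90, 0, -40, 0, 0], [-90, 0, -90, 0, 0], [-90, 0, -140, 0, 0], [-90, 0, -180, 0, 0], [-90, 0, -180, 0, 0]])

```text
clock: 11.6
ee_pos: [0.3917, 0.285, 0.1632]
tool_rot: [0.193, 0.681, -0.193, 0.68]
force: [0.8, 0.1, 0.6]
grip_width: 0.6
```

Run:
```python
from h import *
p,d=grab('side','side8');cv2.imwrite('pics/side8c.png',cv2.cvtColor(cv2.resize(p[180:340,160:400],None,fx=3.3,fy=3.3),cv2.COLOR_RGB2BGR))
p,d=grab('top','top8');cv2.imwrite('pics/top8c.png',cv2.cvtColor(cv2.resize(p[130:280,130:380],None,fx=3.2,fy=3.2),cv2.COLOR_RGB2BGR))
s=env.observe();M=R.from_quat(s['tool_rot']).as_matrix();print(s['ee_pos'],s['qpos'].round(2));print(M.round(3))
v,u=np.mgrid[0:420,0:560];P=world('top',np.c_[u.ravel(),v.ravel()],d.ravel()).reshape(420,560,3)
m=(abs(P[...,0]-.58)<.09)&(abs(P[...,1]-.17)<.08)&(P[...,2]>.042)&(P[...,2]<.09)
q=P[m];r=cv2.minAreaRect((q[:,:2]*1000).astype(np.float32));print(m.sum(),r,np.median(q,0),q.mean(0))
print(M.T@(np.r_[np.array(r[0])/1000,.028]-s['ee_pos']), 'tool z yaw',np.degrees(np.arctan2(M[1,2],M[0,2])))
```

```text
[0.39627718 0.28198767 0.16281834] [-0.08  0.34 -0.79  2.02  0.31  0.9  -0.02]
[[ 0.001  0.531  0.848]
 [-0.     0.848 -0.531]
 [-1.     0.     0.001]]
418 ((556.1605224609375, 181.04806518554688), (51.35898208618164, 70.26525115966797), 58.94053649902344) [0.55544446 0.1798075  0.05257269] [0.55556872 0.18006944 0.05231628]
[ 0.13494563 -0.00074208  0.18898835] tool z yaw -32.04071662028711
```

View pics/side8c.png

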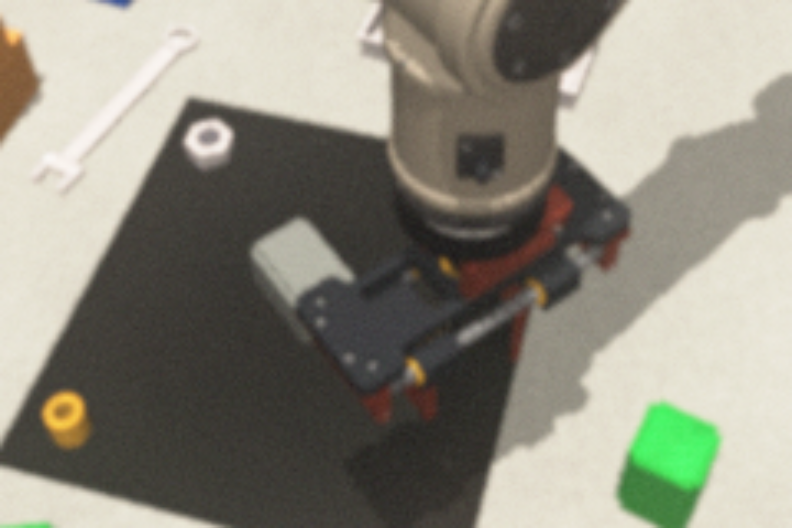

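View pics/top8c.png

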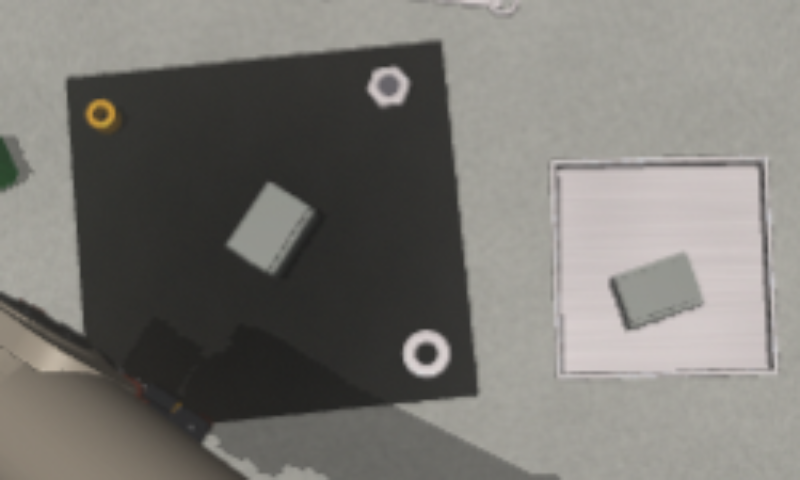

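The spacer is lying with its hole facing tool −z, as side6/7 showed. I'll grip it lightly near the hole end, high on the flats so the pad contact is small, and lift so it swings down hole-up.

>>> play_rows(deltas=[[0, -1, 50, -0.017, 0], [0, -1, 95, -0.017, 0], [0, -1, 135, -0.017, 0], [20, -1, 160, -0.017, 0], [60, -1, 161, -0.017, 0], [100, -1, 161, -0.017, 0], [127, -1, 161, -0.017, 0], [137, -1, 161, -0.017, 0], [137, -1, 161, -0.017, 0], [137, -1, 161, -0.017, 80], [137, -1, 161, -0.017, 130], [137, -1, 161, -0.017, 150], [137, -1, 161, -0.017, 150], [137, -1, 161, -0.017, 150], [137, -1, 161, -0.017, 150]], grip_force=3)

```text
clock: 13.2
ee_pos: [0.5328, 0.195, 0.0261]
tool_rot: [0.19, 0.681, -0.19, 0.681]
force: [-1.4, -0.4, 2.9]
grip_width: 0.571
```

>>> play_rows(deltas=[[-4, 0, 0, 0, 150], [-9, 0, 0, 0, 150], [-15, 0, 0, 0, 150], [-21, 0, 0, 0, 150], [-27, 0, 0, 0, 150], [-30, 0, 0, 0, 150], [-30, 0, 0, 0, 150]])

```text
clock: 13.9
ee_pos: [0.5328, 0.1952, 0.0564]
tool_rot: [0.19, 0.681, -0.19, 0.681]
force: [-1.1, 0.7, 3.1]
grip_width: 0.571
```

Run:
```python
from h import *
p,d=grab('side','side9');cv2.imwrite('pics/side9c.png',cv2.cvtColor(cv2.resize(p[180:340,160:400],None,fx=3.3,fy=3.3),cv2.COLOR_RGB2BGR))
```

```text
(no output)
```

View pics/side9c.png

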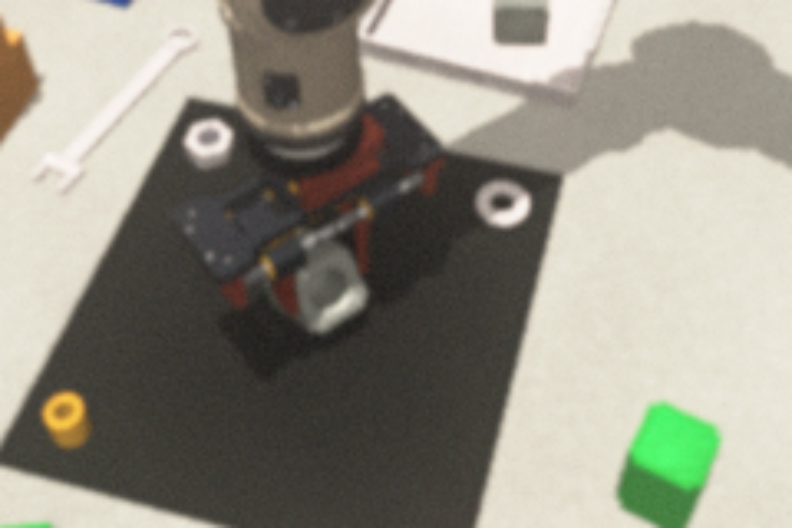

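It's pivoting, with the hole now partly facing up. I'll follow the arc to upright.

>>> play_rows(deltas=[[-2, 0, 5, 0, 150], [-4, 0, 10, 0, 150], [-5, 0, 16, 0, 150], [-6, 0, 22, 0, 150], [-6, 0, 29, 0, 150], [-6, 0, 35, 0, 150], [-5, 0, 41, 0, 150], [-4, 0, 47, 0, 150], [-2, 0, 53, 0, 150], [0, 0, 58, 0, 150], [1, 0, 62, 0, 150], [3, 0, 66, 0, 150], [3, 0, 66, 0, 150]])

```text
clock: 15.25
ee_pos: [0.589, 0.1599, 0.052]
tool_rot: [0.19, 0.681, -0.191, 0.681]
force: [-0.4, -0.3, -1.5]
grip_width: 0.57
```

Run:
```python
from h import *
p,d=grab('side','side10');cv2.imwrite('pics/side10c.png',cv2.cvtColor(cv2.resize(p[180:340,160:400],None,fx=3.3,fy=3.3),cv2.COLOR_RGB2BGR))
```

View pics/side10c.png

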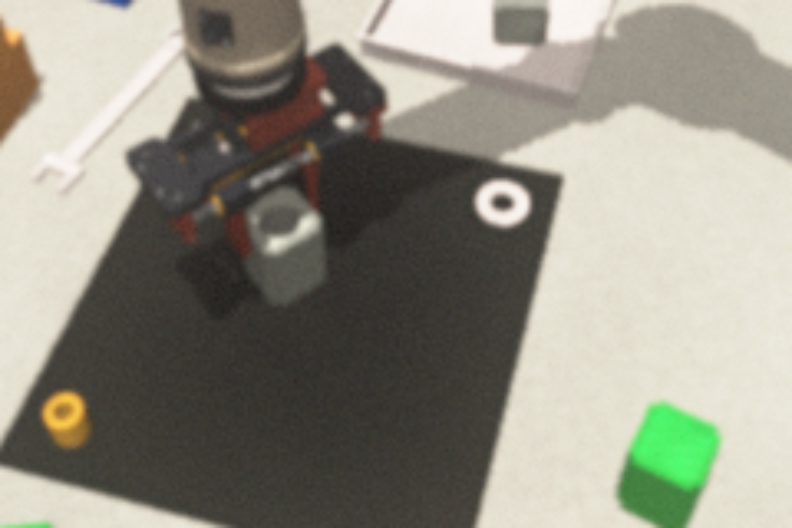

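Upright with the hole up. I'll release so it seats on the mat, back off and measure.

>>> play_rows(deltas=[[0, 0, 0, 0, 100], [0, 0, 0, 0, 0], [0, 0, 0, 0, 0], [0, 0, 0, 0, 0], [-30, 0, 0, 0, 0], [-70, 0, 0, 0, 0], [-110, 0, -40, 0, 0], [-110, 0, -90, 0, 0], [-110, 0, -140, 0, 0], [-110, 0, -180, 0, 0], [-110, 0, -180, 0, 0], [-110, 0, -180, 0, 0]])

```text
clock: 16.5
ee_pos: [0.4347, 0.2545, 0.1631]
tool_rot: [0.189, 0.681, -0.189, 0.682]
force: [1.1, -0.5, -0.3]
grip_width: 0.999
```

Run:
```python
from h import *
p,d=grab('top','top11');cv2.imwrite('pics/top11c.png',cv2.cvtColor(cv2.resize(p[130:280,130:380],None,fx=3.2,fy=3.2),cv2.COLOR_RGB2BGR))
s=env.observe();M=R.from_quat(s['tool_rot']).as_matrix();print(s['ee_pos'],s['qpos'].round(2))
v,u=np.mgrid[0:420,0:560];P=world('top',np.c_[u.ravel(),v.ravel()],d.ravel()).reshape(420,560,3)
m=(abs(P[...,0]-.585)<.06)&(abs(P[...,1]-.16)<.06)&(P[...,2]>.062)&(P[...,2]<.085)
q=P[m];r=cv2.minAreaRect((q[:,:2]*1000).astype(np.float32));print(m.sum(),r,np.median(q,0))
print(M.T@(np.r_[np.array(r[0])/1000,.041]-s['ee_pos']), 'tool z yaw',np.degrees(np.arctan2(M[1,2],M[0,2])))
```

```text
[0.43574148 0.25367883 0.16285787] [-0.01  0.37 -0.77  1.98  0.32  0.92  0.08]
227 ((581.1575927734375, 164.28759765625), (51.05708312988281, 50.75910568237305), 57.73349380493164) [0.58017605 0.1635831  0.07296946]
[ 0.12202243 -0.00108777  0.17057351] tool z yaw -31.220498194809295
```

View pics/top11c.png

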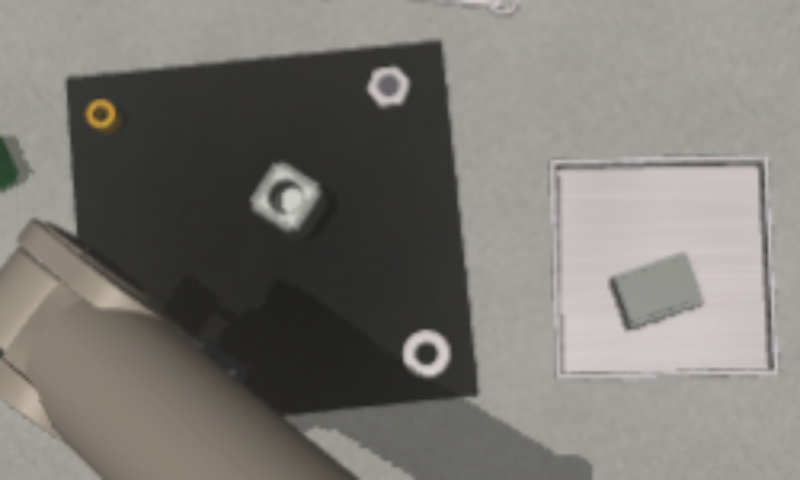

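Standing hole-up at (0.581, 0.164), with its top at 73 mm, as it should be. Now a firm grip and lift.

>>> play_rows(deltas=[[0, -1, 50, 0.02, 0], [0, -1, 95, 0.02, 0], [0, -1, 140, 0.02, 0], [0, -1, 168, 0.02, 0], [30, -1, 171, 0.02, 0], [70, -1, 171, 0.02, 0], [110, -1, 171, 0.02, 0], [132, -1, 171, 0.02, 0], [138, -1, 171, 0.02, 0], [138, -1, 171, 0.02, 0], [138, -1, 171, 0.02, 80], [138, -1, 171, 0.02, 140], [138, -1, 171, 0.02, 160], [138, -1, 171, 0.02, 160], [138, -1, 171, 0.02, 160], [138, -1, 171, 0.02, 160]], grip_force=25)

```text
clock: 18.15
ee_pos: [0.581, 0.1645, 0.0251]
tool_rot: [0.197, 0.679, -0.197, 0.679]
force: [-1.0, -0.6, 3.1]
grip_width: 0.57
```

>>> play_rows(deltas=[[-10, 0, 0, 0, 160], [-30, 0, 0, 0, 160], [-60, 0, 0, 0, 160], [-90, 0, 0, 0, 160], [-120, 0, 0, 0, 160], [-150, 0, 0, 0, 160], [-175, 0, 0, 0, 160], [-185, 0, 0, 0, 160], [-185, 0, 0, 0, 160], [-185, 0, 0, 0, 160]])

```text
clock: 19.15
ee_pos: [0.5802, 0.1641, 0.2085]
tool_rot: [0.197, 0.68, -0.197, 0.679]
force: [0.1, -0.4, -2.2]
grip_width: 0.57
```

Run:
```python
from h import *
p,d=grab('side','side12');cv2.imwrite('pics/side12c.png',cv2.cvtColor(cv2.resize(p[130:330,150:400],None,fx=3,fy=3),cv2.COLOR_RGB2BGR))
px=np.array([(551,159),(768,157),(776,372),(558,377)])/3.2+130
c=imaging.calibration('top')
A=world('top',px,np.full(4,1.));B=world('top',px,np.full(4,2.))
t=((.025-A[:,2])/(B-A)[:,2])[:,None];Q=A+t*(B-A);print(Q.round(3),Q.mean(0))
s=env.observe();M=R.from_quat(s['tool_rot']).as_matrix();print(s['ee_pos'],s['qpos'].round(2),s['force'])
print((M.T@(np.r_[Q.mean(0)[:2],s['ee_pos'][2]]-s['ee_pos'])).round(4))
```

```text
[[ 0.624 -0.078  0.025]
 [ 0.628 -0.282  0.025]
 [ 0.427 -0.285  0.025]
 [ 0.422 -0.085  0.025]] [ 0.52541281 -0.18252506  0.025     ]
[0.57992153 0.16399681 0.20806386] [ 0.15  0.46 -0.71  1.71  0.33  1.09  0.34] [-0.3066453  -0.42293718 -1.93435662]
[ 0.0005 -0.3219  0.1394]
```

View pics/side12c.png

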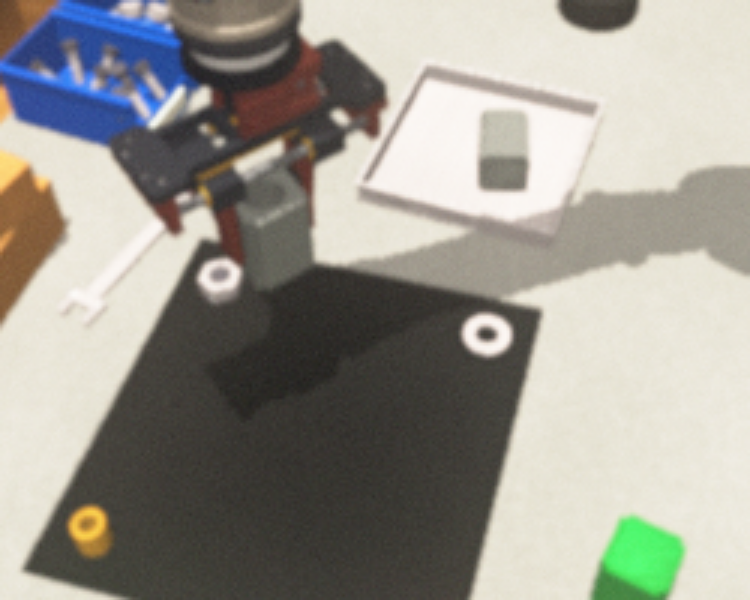

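The spacer is held upright. The tray's middle is at (0.525, −0.183), and the tray measures about 202 mm square, which matches. Moving over it.

>>> play_rows(deltas=[[0, -10, 4, 0, 160], [0, -30, 13, 0, 160], [0, -60, 26, 0, 160], [0, -90, 39, 0, 160], [0, -120, 52, 0, 160], [0, -150, 65, 0, 160], [0, -180, 78, 0, 160], [0, -210, 91, 0, 160], [0, -240, 104, 0, 160], [0, -270, 117, 0, 160], [0, -295, 127, 0, 160], [0, -312, 135, 0, 160], [0, -322, 139, 0, 160], [0, -322, 139, 0, 160], [0, -322, 139, 0, 160], [0, -322, 139, 0, 160], [0, -322, 139, 0, 160], [0, -322, 139, 0, 160]])

```text
clock: 21.0
ee_pos: [0.5261, -0.181, 0.2097]
tool_rot: [0.197, 0.679, -0.197, 0.679]
force: [0.4, -0.5, -1.0]
grip_width: 0.57
```

Run:
```python
from h import *
p,d=grab('side','side13');cv2.imwrite('pics/side13c.png',cv2.cvtColor(cv2.resize(p[80:280,200:450],None,fx=3,fy=3),cv2.COLOR_RGB2BGR))
for r in finder.cut_out('side','spacer_a_mid'):
    m=r['mask'];v,u=np.nonzero(m&(d>0));P=world('side',np.c_[u,v],d[v,u])
    print(r['confidence'],r['at'],m.sum(),np.median(P,0).round(3),np.percentile(P[:,2],[3,97]).round(3))
s=env.observe();print(s['clock'],s['ee_pos'],s['force'],s['grip_width'],abs(s['joint_vel']).max())
```

```text
0.92 [320.9, 126.1] 538 [ 0.513 -0.164  0.235] [0.19  0.259]
0.87 [166.1, 356.5] 1047 [0.608 0.464 0.069] [0.006 0.073]
0.86 [362.2, 320.6] 900 [0.264 0.247 0.069] [0.002 0.072]
0.66 [340.1, 377.3] 970 [0.274 0.37  0.07 ] [0.012 0.073]
21.1 [ 0.52596513 -0.18138894  0.20970667] [ 0.29129819  0.52082845 -1.94424426] 0.569397195857847 0.003712349482828864
```

View pics/side13c.png

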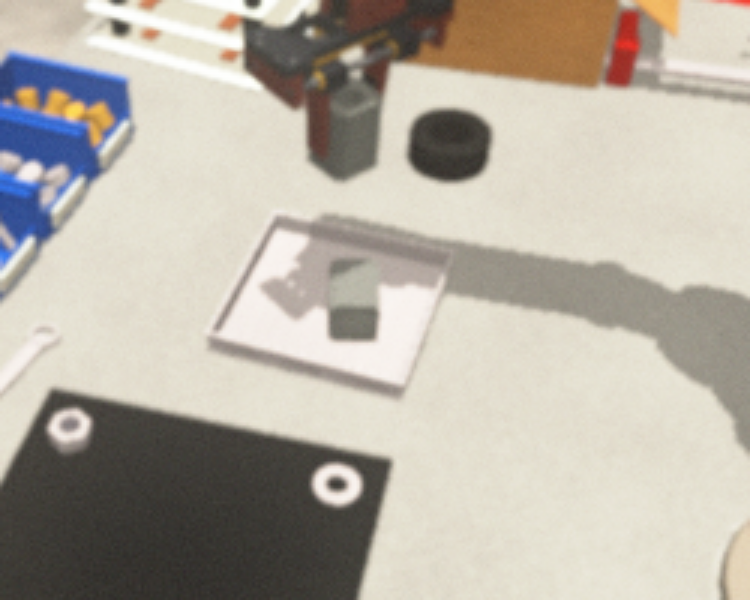

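The picture shows the spacer upright in the fingers, with its hole on top at crop (355,97). It is 190–259 mm up, over the tray. Spacer_b at (354,300) hasn't moved. I'm handing in.

Run:
```python
from h import *
print(env.job_done())
```

```text
the job is handed in; nothing more can be done
None
```

The spacer from the mat (spacer_a, hole underneath at the start) is now held hole-up and still over the middle of the tray. I handed the job in about 21 s into the 64 s limit.

**How it was turned:**
- The first tip, with a light grip, failed: the spacer just moved about 45 mm along the mat, still upright.
- I then pushed its top over with closed fingers so it lay on its side.
- A 3 N grip near the hole end let it pivot upright, hole up, as I lifted and followed round.
- I set it on the mat, checked the hole from above, regripped it with 25 N at mid-height and carried it over the tray.

**Last checks:**
- **Position:** the gripper is at (0.526, −0.181), against a measured tray centre of (0.525, −0.183).
- **Height:** the spacer spans about 0.19 to 0.26 m above the bench.
- **Grip and stillness:** the fingers are open about 50 mm, as expected on this spacer, and the arm is still.
- **Other parts:** the pictures show spacer_b unmoved in the tray and the nut, washer, wrench and roller ring in place. The bush and jar were outside the last close-up. The bush was last seen in place just before the move to the tray. I didn't look at the jar again after the first pictures, but the arm never went near it.

I judged the tilt only from the pictures; it looks upright.

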